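# Clip the circle template to the desk eye

## Robot

A 7-joint arm with a two-finger parallel gripper is mounted at the origin on the work surface. World frame = base frame: x ahead of the robot, y to its left, z up, the work surface at z = 0. Lengths are in mm, angles in rad, forces in N, time in s.
With the tool pointing down it reaches from about 400 to 875 mm from the base axis. Payload 4.4 kg.
Tool frame: the origin (TCP) lies midway between the tips of the shut fingers; the grasp point (between the pads) lies 19 mm behind it; x points along the fingers, y is the direction in which the jaws open and shut, and the axes are right-handed (so a half turn about x gives the same grasp; the last joint's range is limited). The gripper opens to 85 mm and grips with 20 to 120 N. Pads are 22 mm wide; open, the fingers measure 114 mm over their backs; the gripper's body (76 mm by 85 mm) begins 54 mm behind the grasp point. The pads swing forward as they close: fully open they stand 13 mm farther back than shut.
Start: joints at [1.051, 0.628, 0.038, 1.517, -0.027, 0.996, -0.02], TCP at [284.978, -584.213, 231.313] pointing down, gripper open.
Joint ranges: [-3.06, 3.06], [-0.37, 2.12], [-1.25, 1.32], [0.18, 2.47], [-1.1, 4.24], [0.23, 1.98], [-2.94, 2.94]. Speed limits (rad/s): [2.57, 2.57, 3.14, 3.14, 3.14, 3.14, 3.14].

## Interface

Orientations are given as [roll, pitch, yaw] about the fixed x, y, z axes, in that order (R = Rz(yaw) Ry(pitch) Rx(roll)).
In Python, from cell import ctrl gives the robot as it stands.
- The arm moves only by the tool arm_command, never from a script. Its argument "series" is a list of rows, each a list of 7 numbers: the opening, from 0 (shut) to 1 (fully open), then the shift along the world's x, y, z in cm, then the turn, a rotation vector about the world's x, y, z in degrees. In form: [[claw, x, y, z, rx, ry, rz], ...]. A call has 1 to 20 rows; each row shifts and turns the commanded pose from where the row before left it; what a row does not reach is not made up. A row lasts 1/12 s, in which the tool goes at most 41.7 mm and 7.16 degrees, less where a joint would pass 70% of its speed; a pose out of reach is approached as far as the arm can. A call with a gripper value outside its range is refused whole. The fingers move at their own pace and stop on an object; the grip force is fixed at half the most. Time passes only in rows, so rows that do not move let the fingers close. It gives the time, the measured TCP pose, the force and the opening at its end, in the units of the state.
- ctrl.read_state(): the state, without advancing time (a new reading comes with each control period).
- ctrl.get_image(name): name is "scene" or "top" or "wrist"; returns the picture (420x560x3 uint8, blue, green, red); there is no depth.
- ctrl.calibration(name): a dict with "fovy" (degrees; the focal length in pixels is half the picture's height over the tangent of half this angle, whatever the lens; pixels are square), "cx", "cy" (the principal point, pixels), "k1" (the pictures are not rectified: a ray, as slopes to the right and down, at radius r is drawn at 1 + k1 r^2 times it, then the intrinsics apply), "cam_to_world" (4x4, takes a point from camera to world coordinates); the wrist camera has in their place "T_tool_cam" (4x4, takes a point from camera to tool coordinates, whose origin is the TCP and whose axes are the tool frame's). Camera axes: x right, y up, looking along -z (the intrinsics and any distortion apply to the point x, -y, -z); pixel columns grow to the right and rows downward; lengths in mm; the calibration is good to about 2 mm. A picture is of the moment at which its call begins: read the wrist's pose just before it. calibration takes no time and is no camera call.
- ctrl.finish_job(): hands the job in, once; it reports no verdict.
Trained networks look in the newest picture that a camera, given by its name, has taken for a name from the list of things; names that differ only in an ending like _2 or _b are one class to them, and where a whole thing is asked for, a point or a joint stands for the part that bears it (a point fixed in the world has none). Each returns a list of dicts, best first, with "conf" (0 to 1); they miss things now and then, are a little off and sometimes report something else, mostly with a low value. They report only what shows in the picture. A call takes as long as a camera call. They do not tell look-alikes from the thing itself.
- ctrl.spot_in(label, camera): "centre" ([x, y, z] in mm, in world coordinates, good to about 4 mm: the middle of the surface that is visible of it).
The state is a dict: "clock": time; "qpos": joint angles; "qd": joint speeds; "tau": joint torques, N m; "eef_pos": TCP position; "tool_rot": TCP orientation; "force": force on the tool from outside, world axes, zero at the start; "torque": the same for the moment, N m; "width": finger opening in mm.
Only numpy, scipy, OpenCV 4.12 (cv2) and the standard library are available. Lean on these libraries where they do the work, as an engineer would, in place of code of your own. Each camera call takes 0.05 s, during which the arm holds its last target.

## Task

Clip the circle template that has the snap hook onto the steel eye on the drawing desk: press the hook's gate against the eye's upright bar nearest the robot until the bar passes inside and the gate springs fully shut behind it, then leave the template lying flat on the mat and let go. Leave the other template (with the plain closed ring), the ink jar and the tape roll where they are.

Things in the scene. Friction and masses are not known exactly. Their poses are not given: they have to be found in the camera images.
- template: black circle template with a steel snap hook, one rigid 130 g piece lying flat. Origin: underside of its grip block; x to the hook's mouth, y left, z up. Grip block (grasp it, closing along y): x -28 to +18 mm, 22 mm wide, 26 mm tall. Behind it a flat plate with round holes to x = -118 mm, 64 mm wide, 4 mm thick; in front the hook (see hook_mouth). Carry it a little above the mat.
- hook_mouth (a point): middle of the hook's mouth, at template x 105, y 0, z 7 mm; axes as the template's. The hook is a flat steel U, z 2 to 12 mm, open to +x: inner back face at template x = 50, jaw tips at x = 110, jaws' inner faces at y = -18 and +18, outer at y = -26 and +26 mm. The gate closes the mouth.
- gate (a joint): sprung gate, a 7 mm dark bar across the mouth, hinged upright at template x 105, y -22 mm. 0 rad shut; grows to 1.55 as pushed inwards; never opens outwards. Takes 1 to 4 N. The eye's bar may enter at template y -7 to +11 mm (best +3); it is past the gate with its axis at template x = 65; at x = 60 the gate shuts behind it.
- eye: fixed steel eye on the mat: upright staple of 9 mm round bar, 70 mm long between its two uprights, 60 mm tall. Origin: foot of the upright nearest the robot (the one to clip), at mat level; x points from it to the far upright, roughly away from the robot. A level hook near the mat facing along this x passes its jaws either side of the staple.
- ring_template: bystander: the same template, but with a plain round closed steel ring (52 mm across) instead of the snap hook. Origin: underside of its grip block; x points to the ring. Leave it alone.
- ink: bystander: closed amber glass ink jar, 48 mm across, 62 mm tall, origin under its centre. Leave it alone.
- tape: bystander: roll of clear tape lying flat, 72 mm across, 19 mm tall, origin under its centre. Leave it alone.
Mind the look-alikes: they are no part of the job. Leave any yellow look-alike of the eye alone.

How it is judged:
By the outcome, as a careful person would: the job done as asked, in the order asked, and still so for the second after the job is handed in, with the robot touching nothing.
It also fails if it takes over 37 s, if anything falls off the work surface, if the arm or the gripper's body presses on something with over 40 N, if the wrist force passes 120 N, or if a joint passes its speed limit or range.

## Working session

There is one attempt and no reset: what is moved stays moved. The work goes in short steps, Python scripts to look and compute and a tool call to move; the robot and the scene stay as the last step left them, time stands still between calls to the robot, and variables do not carry over. Pictures are saved under pics/ and viewed, and the job is handed in when it is done.

Besides the shell and the picture viewer there is one more tool, called after ">>>" as name(argument=value, ...), one argument or row to a line, values as JSON. arm_command: Moves the arm, as the interface text tells. Its arguments: {"type":"object","properties":{"series":{"type":"array"}},"required":["series"]}

```bash
ls; mkdir -p pics; python3 - <<'E'
from cell import ctrl
import cv2
print(ctrl.read_state())
for n in ["scene","top"]:
    cv2.imwrite(f"pics/{n}0.png",ctrl.get_image(n)); c=ctrl.calibration(n);print(n,c)
    for l in ["template","hook_mouth","eye","ring_template","ink","tape"]:
        print(l,[(r['conf'],[round(v) for v in r['centre']]) for r in ctrl.spot_in(l,n)])
print(ctrl.calibration("wrist"), ctrl.read_state()['clock'])
E
```

```text
pics
{'clock': 0.0, 'qpos': array([ 1.05122559,  0.62935001,  0.0384353 ,  1.51839278, -0.02698936,
        0.99630472, -0.01998697]), 'qd': array([ 1.58326736e-03, -5.40881586e-04,  7.91610269e-04,  6.50494221e-04,
        1.34015538e-03,  2.87862550e-04,  6.47962627e-05]), 'tau': array([ 4.07415009e-04, -5.63398719e+01,  1.22654155e+00, -1.93448961e+01,
        1.11022656e-02,  1.04800297e-02,  3.25754195e-05]), 'eef_pos': array([ 284.67722317, -583.63076665,  230.37854351]), 'tool_rot': array([-1.55459352,  1.56885934,  2.0407935 ]), 'force': array([-0.12804715,  0.82811586, -0.54864841]), 'torque': array([-0.03099035,  0.00954407, -0.01601306]), 'width': 85.20573100145238}
scene {'fovy': 55.64129058024436, 'cx': 279.2809639896168, 'cy': 208.41076399599223, 'k1': -0.11068463268094737, 'cam_to_world': array([[ 8.85171915e-01, -2.39182845e-01,  3.99076743e-01,
         8.93950493e+02],
       [ 4.65042247e-01,  4.81316993e-01, -7.43013904e-01,
        -5.64018212e+02],
       [-1.43662383e-02,  8.43282585e-01,  5.37278412e-01,
         4.55858308e+02],
       [ 0.00000000e+00,  0.00
[... 807 characters left out ...]
(0.74, [430, 297, 4])]
hook_mouth [(0.8, [434, 295, 4])]
eye [(0.75, [687, 20, 61]), (0.68, [580, 161, 56]), (0.58, [676, -94, 58])]
ring_template [(0.95, [432, -295, 5])]
ink [(0.97, [762, 227, 61])]
tape [(0.85, [730, -228, 22])]
{'fovy': 62.71940584509953, 'cx': 284.55769949097277, 'cy': 205.18696465768764, 'k1': -0.022091000160170304, 'T_tool_cam': array([[-6.93324842e-04,  3.23279888e-01, -9.46303140e-01,
        -1.41836404e+02],
       [ 9.99999585e-01, -3.35899998e-04, -8.47417950e-04,
         4.92723958e-01],
       [-5.91816402e-04, -9.46303335e-01, -3.23279520e-01,
        -8.34437445e+01],
       [ 0.00000000e+00,  0.00000000e+00,  0.00000000e+00,
         1.00000000e+00]])} 0.7
```

```bash
python3 -c "
import cv2
for n in ['scene','top']: cv2.imwrite(f'pics/{n}0b.png',cv2.resize(cv2.imread(f'pics/{n}0.png'),(800,600),interpolation=cv2.INTER_CUBIC))"
```

```text
(no output)
```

View pics/scene0b.png

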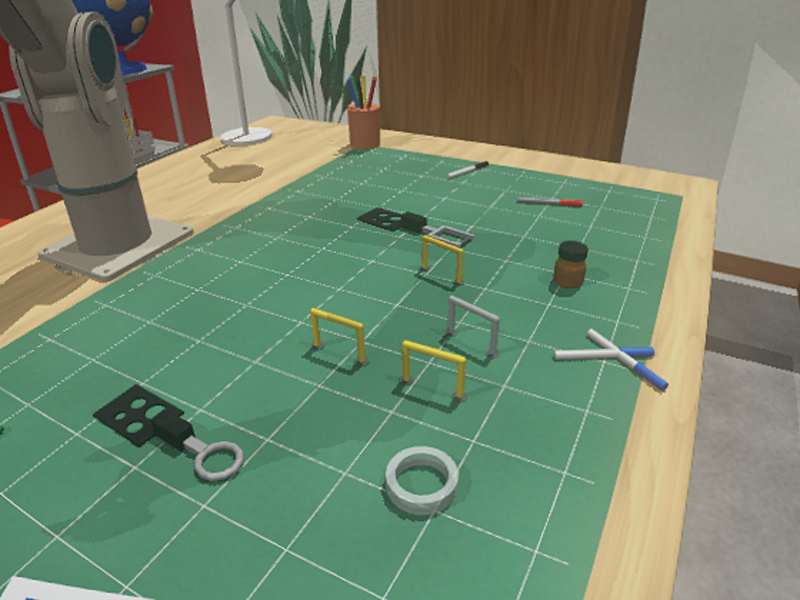

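View pics/top0b.png

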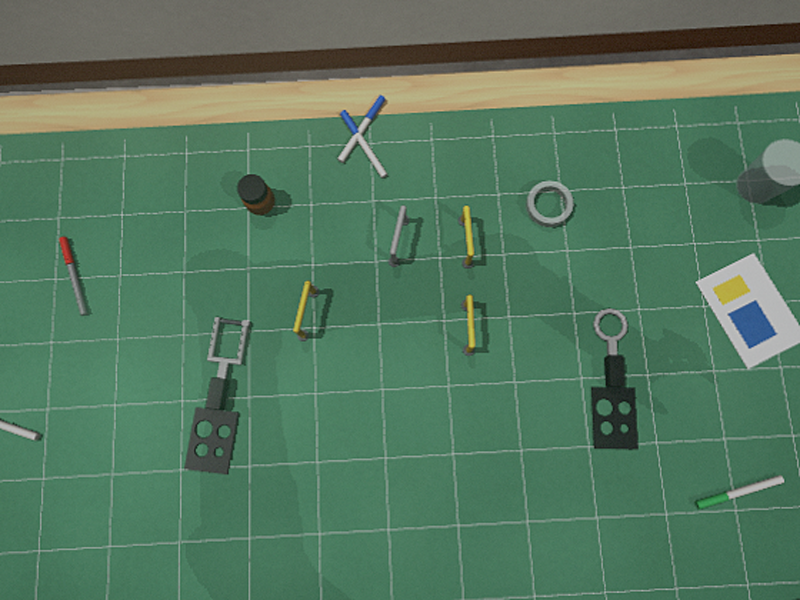

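```bash
cat > h.py <<'E'
import numpy as np, cv2
from cell import ctrl
def ray(name,uv,pose=None):
    c=ctrl.calibration(name); f=210/np.tan(np.radians(c['fovy'])/2)
    K=np.array([[f,0,c['cx']],[0,f,c['cy']],[0,0,1]])
    p=cv2.undistortPoints(np.array([[uv]],float),K,np.array([c['k1'],0,0,0,0.]))[0,0]
    if pose is None: T=c['cam_to_world']
    else: T=pose@c['T_tool_cam']
    d=T[:3,:3]@np.array([p[0],-p[1],-1]); return T[:3,3],d
def onz(name,uv,z,pose=None):
    o,d=ray(name,uv,pose); return o+d*(z-o[2])/d[2]
def project(name,P,pose=None):
    c=ctrl.calibration(name); f=210/np.tan(np.radians(c['fovy'])/2)
    T=c['cam_to_world'] if pose is None else pose@c['T_tool_cam']
    q=np.linalg.inv(T)@np.r_[P,1]; x=q[0]/-q[2]; y=-q[1]/-q[2]; s=1+c['k1']*(x*x+y*y)
    return f*x*s+c['cx'],f*y*s+c['cy']
def pose(s=None):
    from scipy.spatial.transform import Rotation as R
    s=s or ctrl.read_state(); T=np.eye(4);T[:3,:3]=R.from_euler('xyz',s['tool_rot']).as_matrix();T[:3,3]=s['eef_pos'];return T
E
python3 - <<'E'
import cv2,numpy as np
im=cv2.imread('pics/top0.png')
a=cv2.resize(im[215:340,120:190],None,fx=5,fy=4.8*5/4.8,interpolation=cv2.INTER_CUBIC)
b=cv2.resize(im[130:200,255:305],None,fx=8,fy=8,interpolation=cv2.INTER_CUBIC)
a=a[:600];b=b[:600]
o=np.zeros((600,800,3),np.uint8);o[:a.shape[0],:a.shape[1]]=a;o[:b.shape[0],400:400+b.shape[1]]=b
cv2.imwrite('pics/crop0.png',o)
im=cv2.imread('pics/scene0.png')
a=cv2.resize(im[195:260,300:360],None,fx=6,fy=6,interpolation=cv2.INTER_CUBIC)
b=cv2.resize(im[140:180,245:340],None,fx=6,fy=6,interpolation=cv2.INTER_CUBIC)
o=np.zeros((600,800,3),np.uint8);o[:a.shape[0],:a.shape[1]]=a;o[360:600,:b.shape[1]]=b
cv2.imwrite('pics/crop1.png',o)
E
```

```text
(no output)
```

View pics/crop0.png

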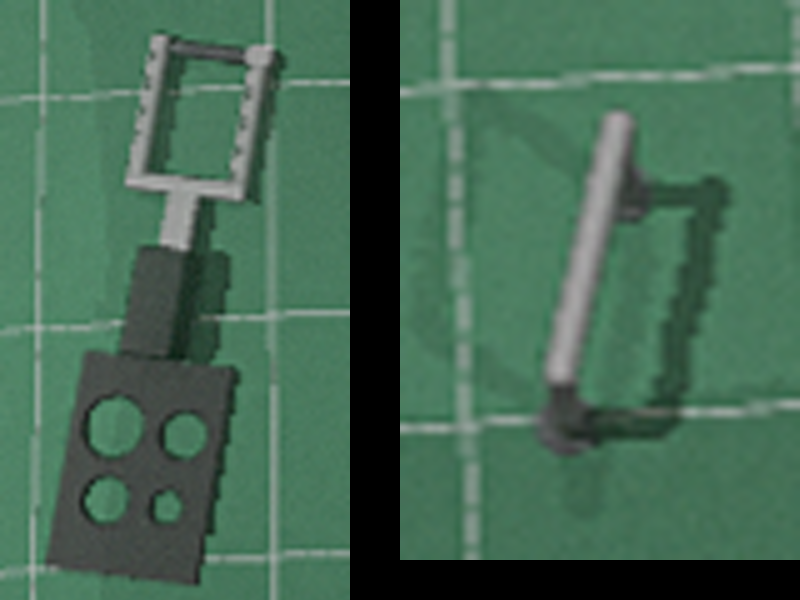

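View pics/crop1.png

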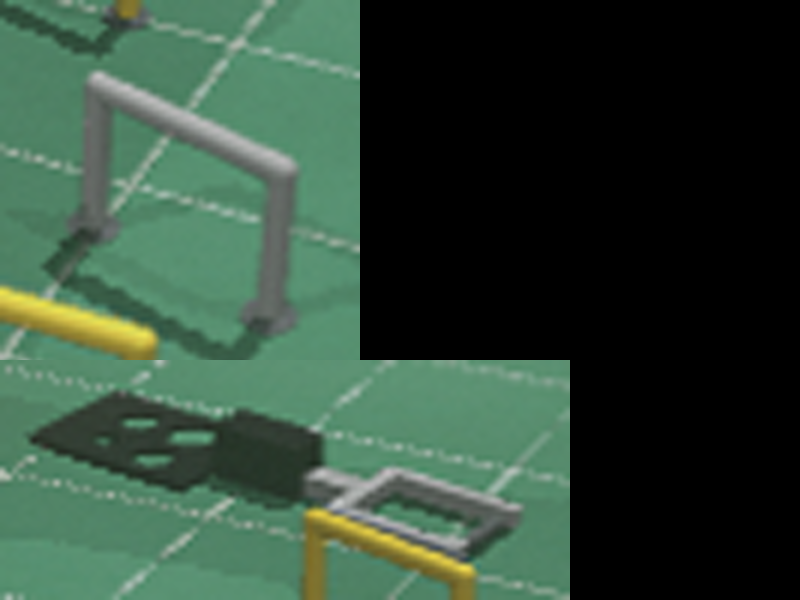

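```bash
cat > fit.py <<'E'
from h import *
from scipy.optimize import least_squares
def fit(obs,name='top',x0=(430,297,0),pose=None,z0=0):
    def r(p):
        c,s=np.cos(p[2]),np.sin(p[2]);o=[]
        for (u,v),(x,y,z) in obs:
            q=project(name,[p[0]+c*x-s*y,p[1]+s*x+c*y,z+z0],pose);o+=[q[0]-u,q[1]-v]
        return o
    s=least_squares(r,x0); return s.x,np.round(s.fun,1)
E
python3 - <<'E'
from fit import *
A=lambda x,y:(x/5+119.6,y/5+214.6)
B=lambda x,y:((x-400)/8+254.6,y/8+129.6)
print(fit([(A(48,567),(-118,32,4)),(A(198,582),(-118,-32,4)),(A(82,352),(-28,32,4)),(A(238,368),(-28,-32,4)),(A(128,183),(42,26,12)),(A(243,198),(42,-26,12)),(A(153,36),(110,26,12))]))
print(fit([(B(562,378),(-2,0,60)),(B(620,118),(72,0,60)),(B(567,432),(0,0,1)),(B(632,208),(70,0,1))],x0=(650,20,0)))
S=lambda x,y:(x/6+299.6,y/6+194.6)
print(fit([(S(97,80),(0,0,57)),(S(285,172),(70,0,57)),(S(94,228),(0,0,0)),(S(267,318),(70,0,0))],name='scene',x0=(650,20,0)))
S=lambda x,y:(x/6+244.6,(y-360)/6+139.6)
print(fit([(S(32,438),(-118,32,4)),(S(185,490),(-118,-32,4)),(S(400,470),(42,26,12)),(S(522,513),(110,26,12))],name='scene'))
E
```

```text
(array([ 4.71390775e+02,  2.91969206e+02, -1.70360341e-01]), array([-0.1, -0. ,  0.1,  0.5,  1. , -0.5, -0.5, -0.2, -0.7,  0.6,  0.3,
        0.4, -0.1, -0.9]))
(array([ 6.55269861e+02,  2.22766442e+01, -2.89268078e-01]), array([-0.2,  0.3,  0.7,  0.4,  0.2,  0.1, -0.7, -0.9]))
(array([ 6.58741723e+02,  1.92447828e+01, -2.86325290e-01]), array([ 0.4,  0.1, -0.4, -0.7, -0.2,  0.2,  0.2,  0.4]))
(array([502.47538132, 295.48738611,   0.67113293]), array([  5.7,   6.5, -16.3,   8.6,   3.9,  -6.1,   7.8, -15.5]))
```

```bash
python3 - <<'E'
from h import *
T=pose();print(np.round(T,3))
for t in (-.17,-.288):
    for sg in (1,-1):
        y=sg*np.array([-np.sin(t),np.cos(t)]);a=np.degrees(np.arctan2(y[1],y[0])-np.arctan2(T[1,1],T[0,1]));print(t,sg,(a+180)%360-180)
o=np.array([471.4,292]);c,s=np.cos(-.17),np.sin(-.17);print(o+[-5*c,-5*s])
E
```

```text
[[ 0.00000e+00  4.38000e-01 -8.99000e-01  2.84987e+02]
 [-0.00000e+00 -8.99000e-01 -4.38000e-01 -5.84215e+02]
 [-1.00000e+00  0.00000e+00 -0.00000e+00  2.31337e+02]
 [ 0.00000e+00  0.00000e+00  0.00000e+00  1.00000e+00]]
-0.17 1 144.26051984487287
-0.17 -1 -35.739480155127126
-0.288 1 137.49961786232916
-0.288 -1 -42.50038213767084
[466.47207617 292.84591175]
```

>>> arm_command(
  series=[
    [1,2.4,3.3,0,0,0,7],
    [1,2.4,3.3,0,0,0,7],
    [1,2.4,3.3,0,0,0,7],
    [1,2.4,3.3,0,0,0,7],
    [1,2.4,3.3,0,0,0,7],
    [1,2.4,3.3,0,0,0,7],
    [1,2.4,3.3,0,0,0,7],
    [1,2.4,3.3,0,0,0,7],
    [1,0,4.1,0,0,0,7],
    [1,0,4.1,0,0,0,7],
    [1,0,4.1,0,0,0,7],
    [1,0,4.1,0,0,0,7],
    [1,0,4.1,0,0,0,7],
    [1,0,4.1,0,0,0,7],
    [1,0,4.1,0,0,0,7],
    [1,0,4.1,0,0,0,7],
    [1,0,4.1,0,0,0,7],
    [1,0,4.1,0,0,0,7],
    [1,0,4.1,0,0,0,7],
    [1,0,4.1,0,0,0,7],
  ],
)

```text
clock: 2.37
eef_pos: [476.9, 173.5, 231.7]
tool_rot: [-0.038, 1.57, -0.276]
force: [0.9, -0.5, 0.9]
width: 85.4
```

>>> arm_command(
  series=[
    [1,-0.3,4.0,0,0,0,3],
    [1,-0.3,4.0,0,0,0,1],
    [1,-0.4,3.9,0,0,0,0.3],
    [1,0,0,-3,0,0,0],
    [1,0,0,-3,0,0,0],
    [1,0,0,0,0,0,0],
  ],
)

```text
clock: 2.87
eef_pos: [464.3, 288.9, 166.9]
tool_rot: [-2.311, 1.562, -2.479]
force: [-1.6, -1.2, -0.7]
width: 85.0
```

```bash
python3 - <<'E'
from h import *
T=pose();np.save('T1.npy',T);im=ctrl.get_image('wrist');cv2.imwrite('pics/w1raw.png',im)
print(np.round(T,3),ctrl.read_state()['clock'],np.degrees(np.arctan2(T[1,2],T[0,2])))
cv2.imwrite('pics/w1.png',cv2.resize(im,(800,600),interpolation=cv2.INTER_CUBIC))
o=np.array([471.4,292]);c,s=np.cos(-.17),np.sin(-.17)
for x,y,z in [(-28,11,26),(-28,-11,26),(18,11,26),(18,-11,26),(110,26,12),(110,-26,12),(-118,32,4),(-118,-32,4)]:
    print(np.round(np.array(project('wrist',[o[0]+c*x-s*y,o[1]+s*x+c*y,z],T))*800/560))
E
```

```text
[[-7.00000e-03  1.67000e-01  9.86000e-01  4.64264e+02]
 [-5.00000e-03  9.86000e-01 -1.67000e-01  2.88878e+02]
 [-1.00000e+00 -7.00000e-03 -6.00000e-03  1.66904e+02]
 [ 0.00000e+00  0.00000e+00  0.00000e+00  1.00000e+00]] 2.9167 -9.61282288661626
[435. 238.]
[397. 237.]
[434. 311.]
[398. 311.]
[451. 427.]
[377. 427.]
[473.  75.]
[361.  75.]
```

View pics/w1.png

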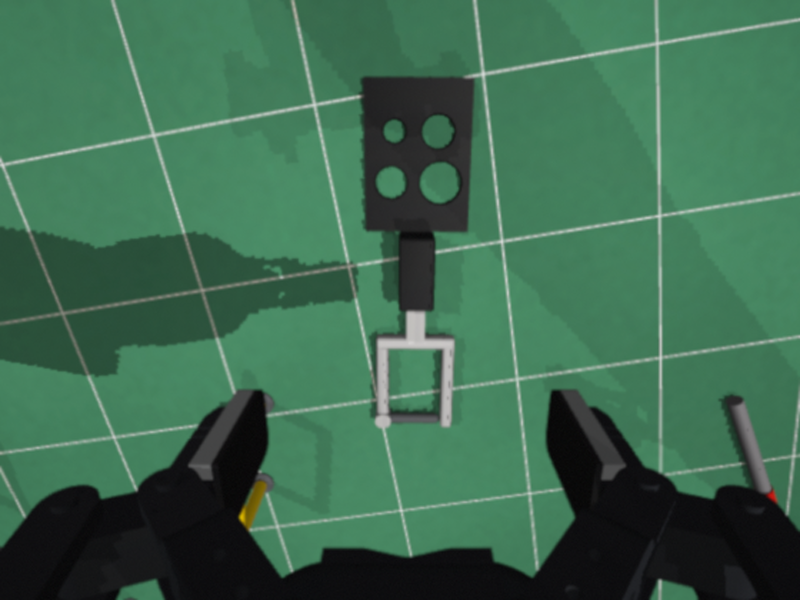

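>>> arm_command(
  series=[
    [1,0.1,0.3,-3.5,0,0,0],
    [1,0.1,0,-3.5,0,0,0],
    [1,0,0,-3.5,0,0,0],
    [1,0,0,-2.5,0,0,0],
    [1,0,0,0,0,0,0],
    [1,0,0,0,0,0,0],
  ],
)

```text
clock: 3.42
eef_pos: [469.6, 293.7, 42.1]
tool_rot: [-0.616, 1.571, -0.786]
force: [1.1, -0.6, 0.1]
width: 85.8
```

```bash
python3 - <<'E'
from h import *
T=pose();print(np.round(T,4))
E
```

```text
[[ 2.000000e-04  1.694000e-01  9.855000e-01  4.696404e+02]
 [-2.000000e-04  9.855000e-01 -1.694000e-01  2.937057e+02]
 [-1.000000e+00 -1.000000e-04  2.000000e-04  4.210640e+01]
 [ 0.000000e+00  0.000000e+00  0.000000e+00  1.000000e+00]]
```

>>> arm_command(
  series=[
    [1,-0.3,-0.1,-2.5,0,0,0],
    [1,0,0,-1.3,0,0,0],
    [1,0,0,0,0,0,0],
    [0,0,0,0,0,0,0],
    [0,0,0,0,0,0,0],
    [0,0,0,0,0,0,0],
    [0,0,0,0,0,0,0],
    [0,0,0,0,0,0,0],
    [0,0,0,0,0,0,0],
    [0,0,0,0,0,0,0],
  ],
)

```text
clock: 4.25
eef_pos: [466.5, 293.1, 4.3]
tool_rot: [0.587, 1.569, 0.418]
force: [-0.8, -0.5, 7.0]
width: 20.5
```

```bash
python3 - <<'E'
from h import *
T=pose();print(np.round(T,4),ctrl.read_state()['width'])
im=ctrl.get_image('wrist');cv2.imwrite('pics/w2.png',cv2.resize(im,(800,600),interpolation=cv2.INTER_CUBIC))
E
```

```text
[[ 1.300000e-03  1.686000e-01  9.857000e-01  4.665489e+02]
 [ 6.000000e-04  9.857000e-01 -1.686000e-01  2.931293e+02]
 [-1.000000e+00  8.000000e-04  1.200000e-03  4.309900e+00]
 [ 0.000000e+00  0.000000e+00  0.000000e+00  1.000000e+00]] 20.543188206881354
```

View pics/w2.png

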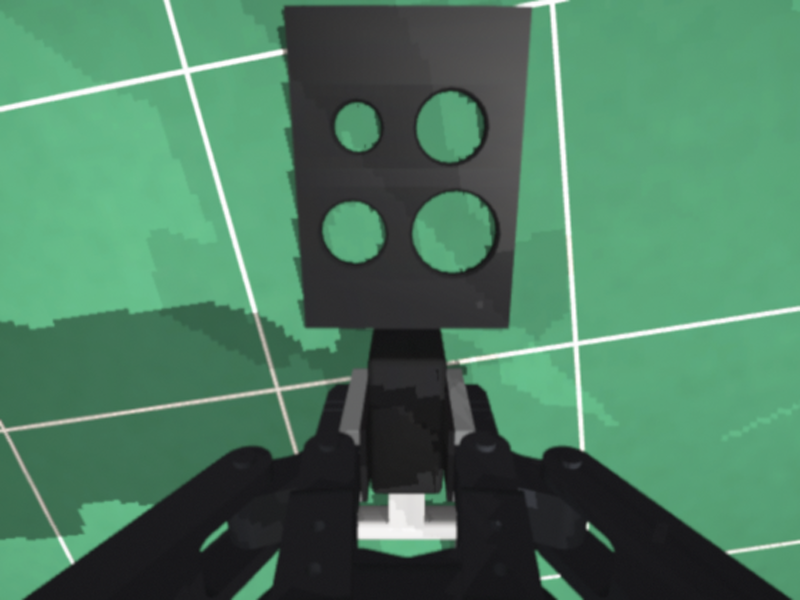

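```bash
python3 - <<'E'
from fit import *
T=pose();k=.7
print(fit([((285*k,6*k),(-118,-32,4)),((531*k,8*k),(-118,32,4)),((303*k,327*k),(-28,-32,4)),((510*k,327*k),(-28,32,4))],'wrist',(471,292,-.17),T))
print(ctrl.read_state()['force'])
E
```

```text
(array([ 4.72353706e+02,  2.91699508e+02, -1.73428433e-01]), array([-1.3, -1. ,  1.4, -1.5,  0.9,  1.6, -1. ,  2.2]))
[-0.16479961 -1.29792528  6.74107933]
```

>>> arm_command(
  series=[
    [0,0,0,1,0,0,0],
    [0,0,0,3,0,0,0],
    [0,0,0,3,0,0,0],
    [0,0.5,-2,1,0,0,0],
    [0,1,-3.5,0,0,0,-2.5],
    [0,1,-3.5,0,0,0,-2.5],
    [0,1,-3.5,0,0,0,-1.8],
    [0,1,-3.5,0,0,0,0],
    [0,0.5,-3.5,0,0,0,0],
    [0,0,-3,0,0,0,0],
    [0,0,-1,0,0,0,0],
    [0,0,0,0,0,0,0],
  ],
)

```text
clock: 5.3
eef_pos: [515.5, 53.3, 83.3]
tool_rot: [-1.774, 1.568, -2.068]
force: [0.2, 0.7, -2.0]
width: 20.8
```

```bash
python3 - <<'E'
from h import *
s=ctrl.read_state();print(s['eef_pos'],s['width'],s['force'],s['clock'])
T=pose();np.save('T3.npy',T);print(np.degrees(np.arctan2(T[1,2],T[0,2])))
for n in ['scene','top','wrist']:
    im=ctrl.get_image(n);cv2.imwrite(f'pics/{n}3raw.png',im);cv2.imwrite(f'pics/{n}3.png',cv2.resize(im,(800,600),interpolation=cv2.INTER_CUBIC))
E
```

```text
[515.52908841  53.32123032  83.28140544] 20.813411574694694 [ 0.20128141  0.65969848 -2.02446107] 5.3
-16.85034317267153
```

View pics/scene3.png

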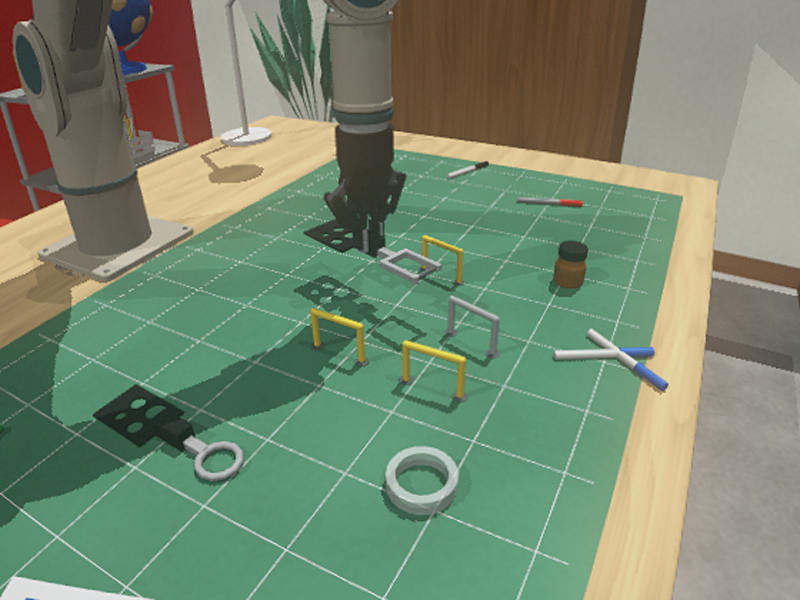

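View pics/wrist3.png

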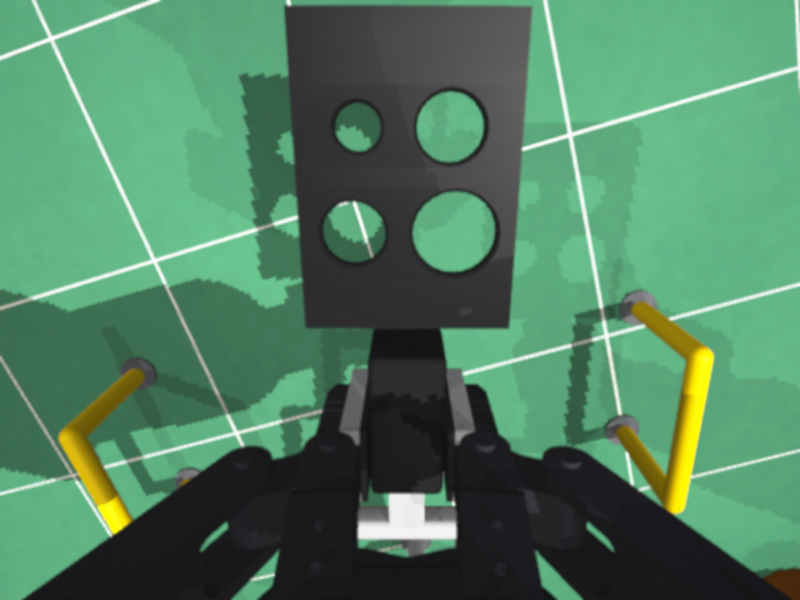

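View pics/top3.png

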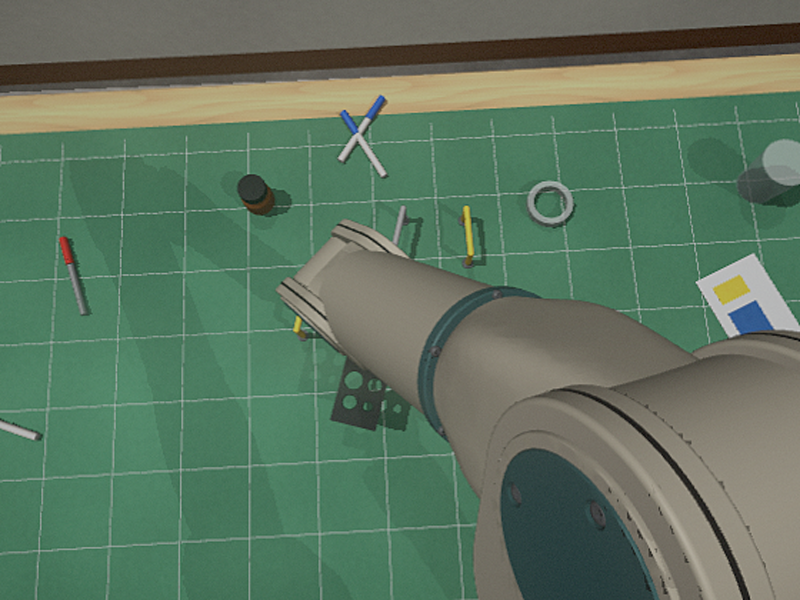

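>>> arm_command(
  series=[
    [0,0,0,-2.5,0,0,0],
    [0,0,0,-2.5,0,0,0],
    [0,0,0,-2,0,0,0],
    [0,0,0,-0.5,0,0,0],
    [0,0,0,0,0,0,0],
    [0,0,0,0,0,0,0],
  ],
)

```text
clock: 5.95
eef_pos: [516.2, 59.6, 8.8]
tool_rot: [1.408, 1.57, 1.123]
force: [0.4, -0.3, -0.8]
width: 20.7
```

```bash
python3 - <<'E'
from h import *
s=ctrl.read_state();print(s['eef_pos'],s['width'],s['force'],s['clock'])
T=pose();yaw=np.arctan2(T[1,2],T[0,2]);print(np.degrees(yaw),np.round(T,3))
im=ctrl.get_image('scene');cv2.imwrite('pics/scene4raw.png',im);cv2.imwrite('pics/scene4.png',cv2.resize(im[140:260,220:380],(800,600),interpolation=cv2.INTER_CUBIC))
o=T[:3,3]+T[:3,2]*5.5
c,q=np.cos(yaw),np.sin(yaw)
for x,y,z in [(110,26,12),(110,-26,12),(42,26,12),(42,-26,12),(105,0,7)]:
    u=np.array(project('scene',[o[0]+c*x-q*y,o[1]+q*x+c*y,z+o[2]-4.3]));print((x,y),np.round((u-[220,140]+.5)*5))
for e in [(655.3,22.3),(658.7,19.2)]:
    d=np.array(e)-o[:2];print('eye in template',c*d[0]+q*d[1],-q*d[0]+c*d[1], np.round((np.array(project('scene',[*e,0]))-[220,140]+.5)*5))
E
```

```text
[516.21035083  59.55540766   8.83992226] 20.749518891929608 [ 0.36282835 -0.32405497 -0.79948944] 5.95
-16.36807881812659 [[ 0.0000e+00  2.8200e-01  9.5900e-01  5.1621e+02]
 [ 1.0000e-03  9.5900e-01 -2.8200e-01  5.9555e+01]
 [-1.0000e+00  1.0000e-03  0.0000e+00  8.8400e+00]
 [ 0.0000e+00  0.0000e+00  0.0000e+00  1.0000e+00]]
(110, 26) [456. 374.]
(110, -26) [369. 429.]
(42, 26) [332. 314.]
(42, -26) [245. 363.]
(105, 0) [403. 407.]
eye in template 138.45133528343615 3.4509419545364466 [473. 460.]
eye in template 142.5871386606626 1.4347250949394876 [478. 467.]
```

View pics/scene4.png

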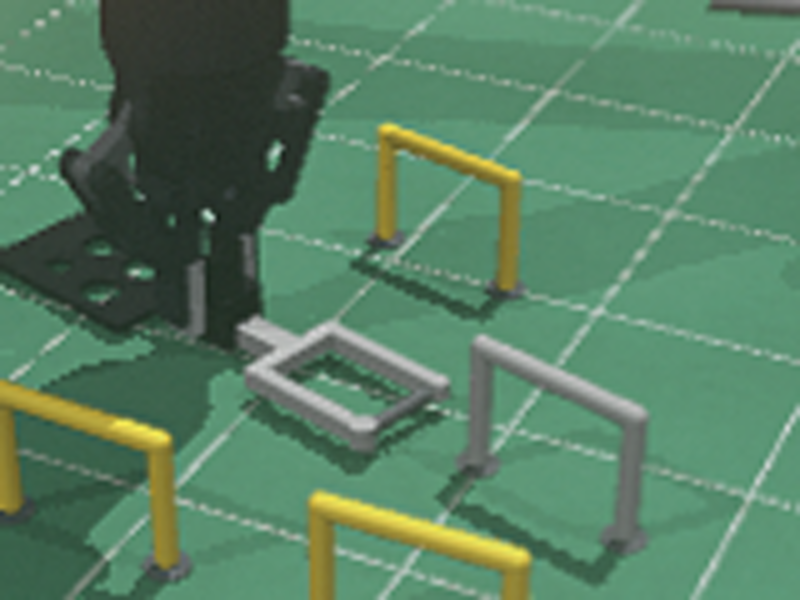

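>>> arm_command(
  series=[
    [0,0.67,-0.2,0,0,0,0],
    [0,0.67,-0.2,0,0,0,0],
    [0,0.67,-0.2,0,0,0,0],
    [0,0.67,-0.2,0,0,0,0],
    [0,0.67,-0.2,0,0,0,0],
    [0,0.67,-0.2,0,0,0,0],
    [0,0.67,-0.2,0,0,0,0],
    [0,0.67,-0.2,0,0,0,0],
    [0,0,0,0,0,0,0],
    [0,0,0,0,0,0,0],
  ],
)

```text
clock: 6.83
eef_pos: [569.8, 40.5, 8.0]
tool_rot: [-1.643, 1.569, -1.932]
force: [-1.2, -1.4, -0.9]
width: 20.6
```

```bash
cat > look.py <<'E'
from h import *
import sys
s=ctrl.read_state();print(s['eef_pos'],s['width'],s['force'],s['clock'])
T=pose();yaw=np.arctan2(T[1,2],T[0,2]);print(np.degrees(yaw))
im=ctrl.get_image('scene');cv2.imwrite(f'pics/scene{sys.argv[1]}.png',cv2.resize(im[170:260,260:380],(800,600),interpolation=cv2.INTER_CUBIC))
o=T[:3,3]+T[:3,2]*5.5
c,q=np.cos(yaw),np.sin(yaw)
for e in [(655.3,22.3),(658.7,19.2)]:
    d=np.array(e)-o[:2];print('eye in template',c*d[0]+q*d[1],-q*d[0]+c*d[1])
E
python3 look.py 5
```

```text
[569.76056663  40.48452902   8.04819294] 20.61080881469204 [-1.15012736 -1.39278275 -0.94696421] 6.8333
-16.604120732879302
eye in template 81.66897398741222 7.017245643031705
eye in template 85.81304847067372 5.018084149509633
```

View pics/scene5.png

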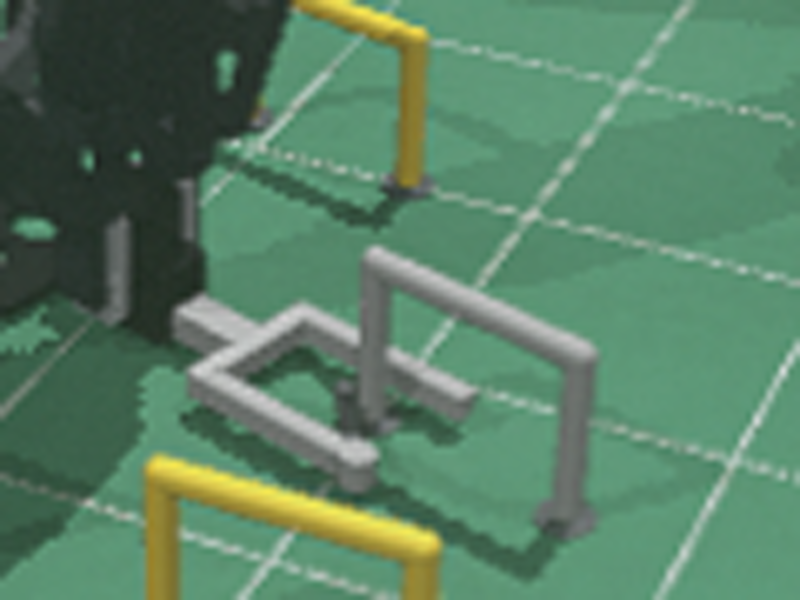

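>>> arm_command(
  series=[
    [0,0.6,-0.1,0,0,0,0],
    [0,0.6,-0.1,0,0,0,0],
    [0,0.6,-0.2,0,0,0,0],
    [0,0.6,-0.2,0,0,0,0],
    [0,0,0,0,0,0,0],
    [0,0,0,0,0,0,0],
  ],
)

```text
clock: 7.38
eef_pos: [594.4, 35.9, 8.4]
tool_rot: [0.82, 1.57, 0.532]
force: [1.0, -0.3, -0.9]
width: 20.9
```

```bash
python3 look.py 6
```

```text
[594.42942866  35.89302701   8.37750849] 20.899868222213026 [ 0.95662357 -0.30342245 -0.91605248] 7.3833
-16.526197337563495
eye in template 56.72258337874209 4.283364208664235
eye in template 60.86393513105085 2.278568542355643
```

View pics/scene6.png

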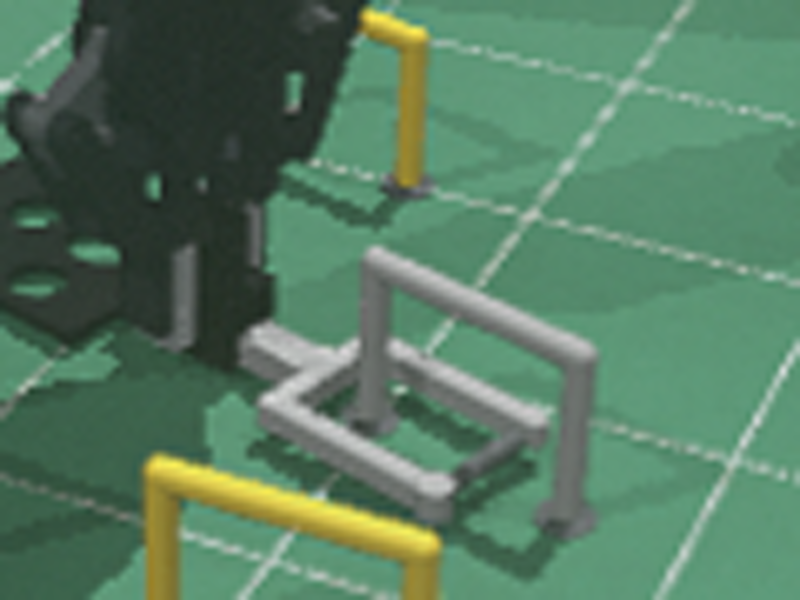

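>>> arm_command(
  series=[
    [0,-0.4,0.1,0,0,0,0],
    [0,-0.4,0.1,0,0,0,0],
    [0,-0.3,0.1,0,0,0,0],
    [0,0,0,-0.2,0,0,0],
    [0,0,0,-0.2,0,0,0],
    [0,0,0,0,0,0,0],
    [0,0,0,0,0,0,0],
  ],
)

```text
clock: 8.02
eef_pos: [582.4, 39.1, 4.4]
tool_rot: [3.056, 1.571, 2.769]
force: [-2.0, -0.0, 1.3]
width: 21.1
```

```bash
python3 look.py 7
```

```text
[582.4113922   39.05513282   4.36571959] 21.129083074379917 [-2.02782715 -0.02227233  1.26039704] 8.0167
-16.48742902609613
eye in template 69.14676609904126 4.6199533070660515
eye in template 73.28676038915151 2.6123559176836224
```

View pics/scene7.png

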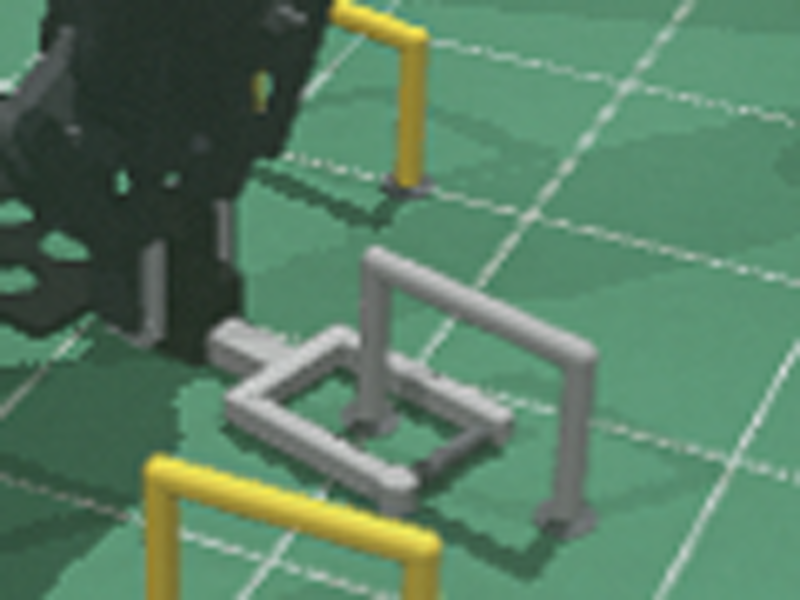

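The bar stands inside the hook at (372,410), with the gate shut from (420,470) to (495,425). Next I release the template and lift.

>>> arm_command(
  series=[
    [0.6,0,0,0,0,0,0],
    [0.6,0,0,0,0,0,0],
    [0.6,0,0,0,0,0,0],
    [0.6,0,0,0,0,0,0],
    [0.6,0,0,1.5,0,0,0],
    [0.6,0,0,3,0,0,0],
    [0.6,0,0,4,0,0,0],
    [0.6,0,0,4,0,0,0],
    [0.6,-1,0,4,0,0,0],
    [0.6,-2,0,3,0,0,0],
    [0.6,-3,0,2,0,0,0],
    [0.6,-3,0,0,0,0,0],
    [0.6,0,0,0,0,0,0],
    [0.6,0,0,0,0,0,0],
  ],
)

```text
clock: 9.23
eef_pos: [491.5, 38.3, 219.9]
tool_rot: [-0.997, 1.569, -1.285]
force: [0.8, 0.8, -0.4]
width: 51.5
```

```bash
python3 look.py 8; python3 - <<'E'
from h import *
im=ctrl.get_image('scene');cv2.imwrite('pics/scene9.png',cv2.resize(im,(800,600)))
im=ctrl.get_image('wrist');cv2.imwrite('pics/wrist9.png',cv2.resize(im,(800,600)))
E
```

```text
[491.45727397  38.2621754  219.92445158] 51.47994912000382 [ 0.79911938  0.75182275 -0.39921046] 9.2333
-16.46549187754203
eye in template 156.14792335245252 31.131647807062542
eye in template 160.28714867933758 29.12246546260652
```

View pics/scene8.png

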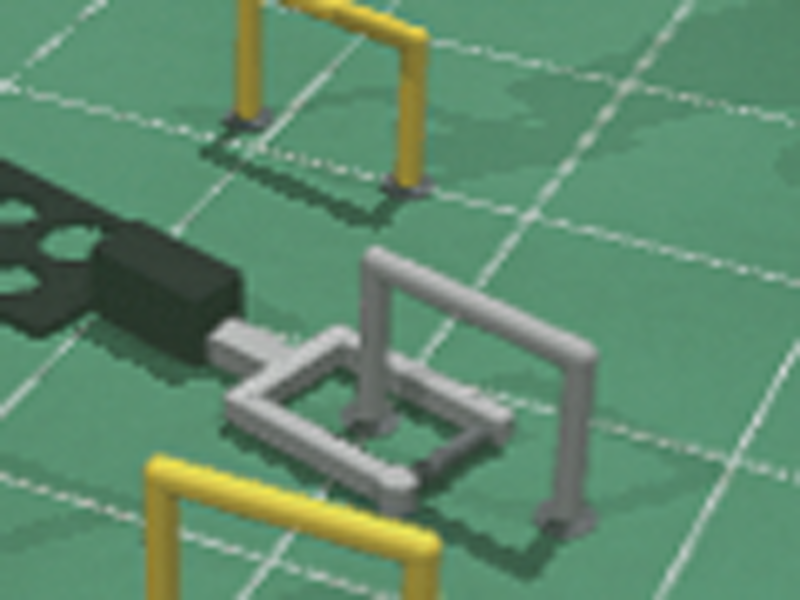

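View pics/scene9.png

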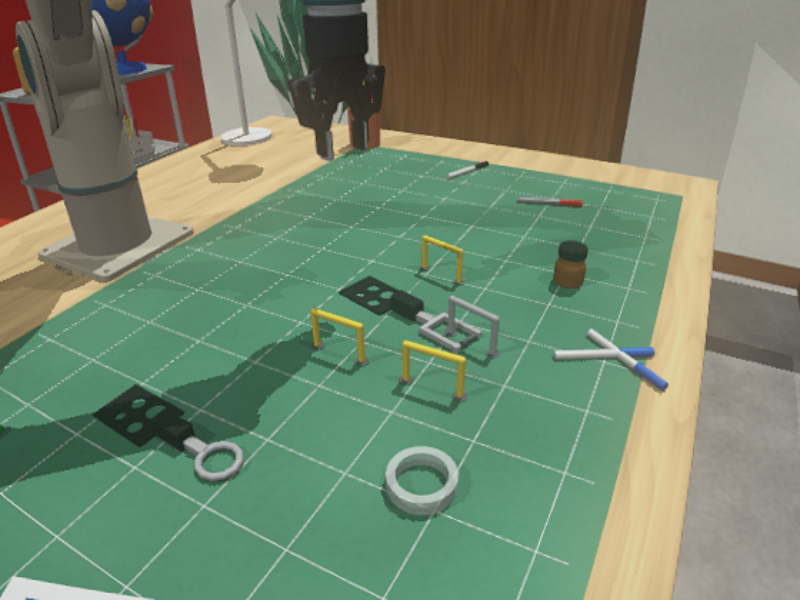

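View pics/wrist9.png

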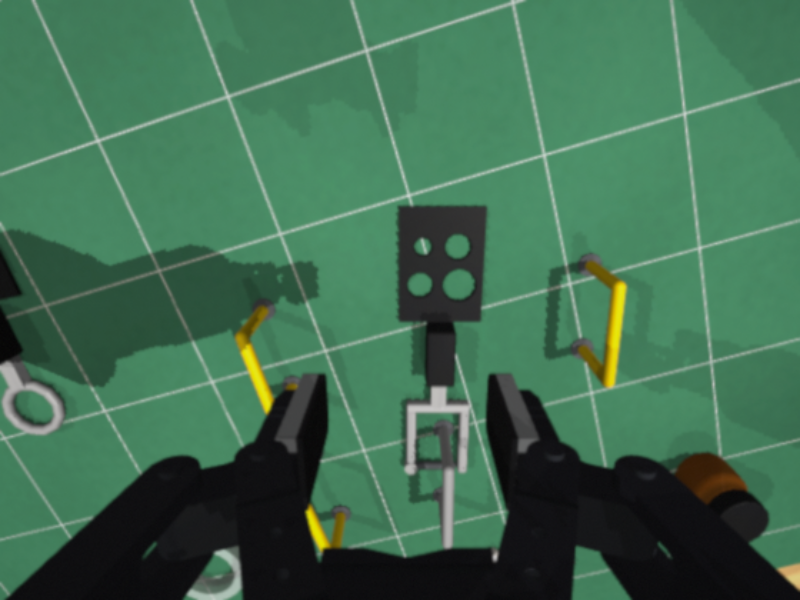

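```bash
python3 -c "
from cell import ctrl
print(ctrl.finish_job())"
```

```text
the job is handed in; nothing more can be done
None
```

The hook template is clipped onto the steel eye and the job is handed in, at about 9.4 s on the robot's clock.

I gripped the template by its block and carried it over the yellow look-alike. Then I pushed the hook along the eye's axis until the near upright was inside and the gate closed behind it. After that I drew the template back about 12 mm, lowered it flat on the mat, let go and moved the arm clear.

- **Clip:** the last scene and wrist pictures show the upright inside the hook at about x = 71 mm in the template's frame, with the gate straight across the mouth.
- **Template:** it lies flat on the mat.
- **Other objects:** the ring template, ink jar, tape roll and yellow look-alikes look unmoved in the last pictures.
- **Forces:** the highest reading I saw was 7 N, when the gripper closed on the block. Readings were taken only at the end of each move.

The top and scene cameras disagreed on the eye's position by about 4 mm. That is within the hook's entry tolerance, and I used the middle value. One fit of the template in the scene view failed because I mislabelled its corners, so I dropped it. The other two fits agreed to about 1 mm.

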